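# Bench block out from the back of the organiser and into its base

### The job

Set the bench up for flattening: the steel bench block lies at the back of the wooden organiser, behind the printed can and the dropper bottle, so stand those two on the metal tray first, and put the jar that was left in the blue base on the organiser's free round felt pad. Lay the block in the recess of the blue base, fully down, and then put the can and the bottle back, each in the middle of the felt pad it came from. Keep can, bottle and jar upright all the time.

Things in the scene. Friction and masses are not known exactly. Their poses are not given: they have to be found in the camera images.
- organiser: Wooden tray 170 (x, +x = back) x 248 mm (y), fixed; origin: underside centre. Floor at z 10, rails to z 26, back to z 38 mm. Partition at y 35 parts wide bay (y -118..32) and narrow bay (38..118), x -79..79. Flush green felt: round 62 mm pads at (-40.5,-81), (-40.5,-5) under can and bottle (either way), oblong (23,-43) under the block, free round pad for the jar (-35,78). Green cake fixed
- base: Blue urethane base for the block, fixed, 119 x 104 mm (x, y), 20 mm high, origin at the centre of its underside. Recess 87 (x) x 72 mm (y), its floor at z = 12 mm; each long side (y) has a 44 mm wide finger notch in the middle, level with the recess floor. The jar stands in the recess at the start. Base and tray may swap places.
- tray: Shallow light grey metal tray, fixed, 200 (x) x 130 mm (y), rim 16 mm high and 3 mm thick, floor top at z = 8 mm; origin at the centre of its underside. The side area: can and bottle fit on it next to each other along x. Tray and base may swap places.
- can: Printed food can with gold top, closed: upright cylinder, diameter 57 mm, height 72 mm, 0.13 to 0.25 kg. Stands on one of the two front felt pads of the organiser's wide bay, a few mm in front of the block. Origin at the centre of its underside, z up. (A fixed bench lamp overhangs the right end of the bench, near x 0.4, y -0.5 m: keep the arm clear of it.)
- bottle: Brown dropper bottle with label and black rubber bulb, upright, 102 mm high: body diameter 32 mm up to 70 mm, black cap 24 mm from there to 77 mm, bulb 13 mm above; 0.06 to 0.1 kg. Stands on the other front felt pad of the wide bay. Origin at the centre of its underside, z up.
- block: Dark steel slab, 75 (its x) x 60 (its y) x 18 mm, 0.5 to 0.8 kg, flat at the back of the organiser's wide bay, long side along the organiser's width; the can stands 3 to 10 mm in front of it, 25 mm are free behind it. Grasp across the 60 mm. Either way round is the same. Origin at the centre of its underside.
- jar: Round jar, black body (44 mm diameter) and cream-white lid (48 mm diameter, from 32 mm up, shut and fixed), 45 mm high, 0.08 to 0.15 kg. Stands in the recess of the blue base at the start. Origin at the centre of its underside, z up.
There are look-alikes about, which are no part of the job. Leave any pink look-alike of the bottle alone.

How it is judged:
By the outcome, as a careful person would: the job done as asked, in the order asked, and still so for the second after the job is handed in, with the robot touching nothing.
It also fails if it takes over 131 s, if anything falls off the work surface, if the arm or the gripper's body presses on something with over 40 N, if the wrist force passes 120 N, or if a joint passes its speed limit or range.

### The arm

A 6-joint arm with a two-finger parallel gripper is mounted at the origin on a cart in front of the work surface, level with it; the furniture and walls round the work are solid. World frame = base frame: x ahead of the robot, y to its left, z up, the work surface at z = 0. Lengths are in mm, angles in rad, forces in N, time in s.
With the tool pointing down it reaches from about 350 to 875 mm from the base axis. Payload 4.2 kg.
Tool frame: the origin (TCP) lies midway between the tips of the shut fingers; the grasp point (between the pads) lies 19 mm behind it; z points along the fingers, y is the line along which they close (so a half turn about z gives the same grasp; the last joint's range is limited). The gripper opens to 85 mm and grips with 20 to 120 N. Pads are 22 mm wide; open, the fingers measure 114 mm over their backs; the gripper's body (76 mm by 85 mm) begins 54 mm behind the grasp point. The pads swing forward as they close: fully open they stand 13 mm farther back than shut.
Start: joints at [1.551, 0.385, 0.008, 0, -1.194, -0.259], TCP at [171.969, 600.854, 231.312] pointing down, gripper open.
Joint ranges: [-3.14, 3.14], [-1.21, 2.06], [-1.07, 1.41], [-3.16, 2.05], [-2.99, -0.16], [-3.1, 3.1]. Speed limits (rad/s): [2.79, 2.79, 3.14, 3.14, 3.14, 3.14].

### API

Orientations are given as a unit quaternion [x, y, z, w].
In Python, from bench import arm gives the robot as it stands. The module is installed in compiled form; this text tells all that it offers.
- The arm moves only by the shell command python3 -m handwheel 'ROWS' [OPENING]. ROWS is JSON, a list of rows, each an object of numbers: "x", "y", "z": the shift along the world's x, y, z each as a share of 20 cm, from -1 to 1; "ax", "ay", "az": the turn, a rotation vector about the world's x, y, z each as a share of 90 degrees, from -1 to 1. In form: [{"x": .., "y": .., "z": .., "ax": .., "ay": .., "az": ..}, ...]. A call has exactly 8 rows; each row shifts and turns the commanded pose from where the row before left it; what a row does not reach is not made up. A row lasts 1/10 s, in which the tool goes at most 50 mm and 8.59 degrees, less where a joint would pass 70% of its speed; a pose out of reach is approached as far as the arm can. A call with a number of a shift or a turn outside -1 to 1 is refused whole. A call with a gripper value outside its range is refused whole. OPENING is the opening, from -1 (shut) to 1 (fully open), set as the call begins (- or left out, the last holds). The fingers move at their own pace and stop on an object; the grip force is fixed at half the most. Time passes only in rows, so rows that do not move let the fingers close, or fill a call up. It gives the time, the measured TCP pose, the force, the opening and the grip force at its end, in the units of the state.
- arm.read_state(): the state, without advancing time (a new reading comes with each control period).
- arm.get_image(name): name is "scene" or "top"; returns the picture (384x512x3 uint8, red, green, blue); there is no depth.
- arm.camera_params(name): a dict with "K" (3x3 intrinsics, pixels), "position" and "orientation" of the camera in the world. Camera axes: x right, y down, z forward; pixel columns grow to the right and rows downward; lengths in mm; the calibration is good to about 2 mm. A picture is of the moment at which its call begins. camera_params takes no time and is no camera call.
- arm.job_done(): hands the job in; it is judged then, once.
The state is a dict: "clock": time; "joints": joint angles; "joint_vel": joint speeds; "joint_efforts": joint torques, N m; "position": TCP position; "ee_rot": TCP orientation; "contact_force": force on the tool from outside, world axes, zero at the start; "wrist_torque": the same for the moment, N m; "gripper_width": finger opening in mm; "grasp_force": force on a finger pad.
Only numpy, scipy, OpenCV 4.12 (cv2) and the standard library are available. Lean on these libraries where they do the work, as an engineer would, in place of code of your own. Each camera call takes 0.05 s, during which the arm holds its last target. There are 200 camera calls.

## Working session

There is one attempt and no reset: what is moved stays moved. The work goes in short steps, Python scripts to look and compute and a shell command to move; the robot and the scene stay as the last step left them, time stands still between calls to the robot, and variables do not carry over. Pictures are saved under pics/ and viewed, at most 14 in all, crops included, and the job is handed in when it is done.

```bash
mkdir -p pics
cat > h.py <<'E'
import numpy as np, cv2
from scipy.spatial.transform import Rotation as R
from bench import arm
def cam(n):
    p=arm.camera_params(n); K=np.array(p["K"]); o=p["orientation"]
    Rm=R.from_quat(o).as_matrix() if np.size(o)==4 else np.array(o)
    return K,Rm,np.array(p["position"])
def ray(n,u,v,z):
    K,Rm,c=cam(n); d=Rm@np.linalg.solve(K,[u,v,1.]); return c+d*(z-c[2])/d[2]
def proj(n,P):
    K,Rm,c=cam(n); q=K@(Rm.T@(np.array(P,float)-c)); return q[:2]/q[2]
def snap(n,f):
    im=arm.get_image(n); cv2.imwrite(f"pics/{f}.png",im[:,:,::-1]); return im
E
python3 - <<'E'
from h import *
for n in("top","scene"):
    snap(n,n+"0"); print(n,cam(n))
print(arm.read_state())
E
```

```text
top (array([[444.39670388,   0.        , 253.48556506],
       [  0.        , 444.39670388, 195.57988471],
       [  0.        ,   0.        ,   1.        ]]), array([[-0.01564154, -0.98257991,  0.18518115],
       [-0.9998115 ,  0.01323928, -0.01420196],
       [ 0.01150289, -0.18536838, -0.98260177]]), array([ 319.8817631 ,   70.51895788, 1134.6638694 ]))
scene (array([[361.4247131 ,   0.        , 255.56381366],
       [  0.        , 361.4247131 , 191.10830204],
       [  0.        ,   0.        ,   1.        ]]), array([[ 0.84093122, -0.32217555,  0.43478454],
       [-0.54065811, -0.53418186,  0.6498758 ],
       [ 0.02287992, -0.78157063, -0.62339703]]), array([  99.79657393, -615.98356448,  685.73583092]))
{'clock': 0.1, 'joints': array([ 1.55061419e+00,  3.85500388e-01,  6.77088056e-03, -4.20920762e-04,
       -1.19403743e+00, -2.58570773e-01]), 'joint_vel': array([ 2.30702882e-04, -1.62343105e-03,  3.59575744e-03,  2.07581240e-03,
       -1.75766863e-04, -6.00174449e-05]), 'joint_efforts': array([-4.74427288e-04, -3.93321598e+01,  1.88928634e+01,  4.19788957e+00,
       -2.58364744e-03,  3.25491783e-06]), 'position': array([171.83433845, 600.36751356, 230.32385233]), 'ee_rot': array([ 9.90291529e-01, -1.39002443e-01, -7.70697081e-05,  1.00157722e-03]), 'contact_force': array([ 0.52587878, -0.7114485 , -0.47868881]), 'wrist_torque': array([-0.01990602, -0.02319164, -0.03757508]), 'grasp_force': 0.0, 'gripper_width': 85.47547498475427}
```

View pics/top0.png

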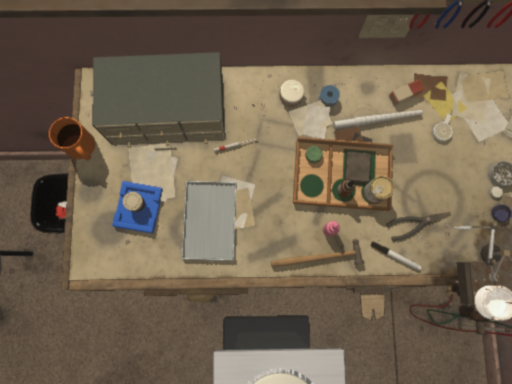

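View pics/scene0.png

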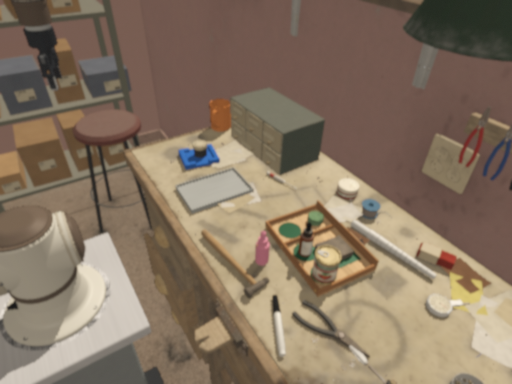

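The top view shows the base (137,207) with the jar (132,201) in it, and the tray (210,222). The organiser is at (343,174), with the bottle at (345,188), can at (378,188), block at (360,167), free felt at (312,186) and the cake at (314,154). The pink look-alike bottle is at (332,228). Cream lids at (292,92), (443,131) and (497,192) are look-alikes; the jar meant is the one standing in the blue base. I'll confirm with one enlarged crop.

Run:
```python
from h import *
im=cv2.imread("pics/top0.png")
a=cv2.resize(im[130:220,285:400],None,fx=5,fy=5,interpolation=cv2.INTER_CUBIC)
b=cv2.resize(im[170:270,100:245],None,fx=5,fy=5,interpolation=cv2.INTER_CUBIC)
cv2.imwrite("pics/a.png",a);cv2.imwrite("pics/b.png",b)
hsv=cv2.cvtColor(im,cv2.COLOR_BGR2HSV)
m=cv2.inRange(hsv,(105,140,60),(125,255,255)); m[:, :100]=0; m[:,170:]=0
cs,_=cv2.findContours(m,0,2); c=max(cs,key=cv2.contourArea); r=cv2.minAreaRect(c); print("base",r)
bx=cv2.boxPoints(r); W=[ray("top",*p,20)[:2] for p in bx]; print(np.round(W),np.mean(W,0))
```

```text
base ((136.6999969482422, 206.90000915527344), (41.23309326171875, 45.16857147216797), 10.304845809936523)
[[458. 410.]
 [573. 394.]
 [552. 290.]
 [438. 308.]] [505.31273232 350.61627583]
```

View pics/a.png

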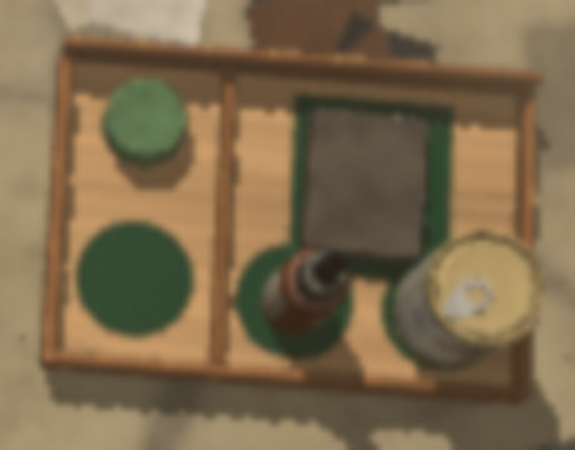

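View pics/b.png

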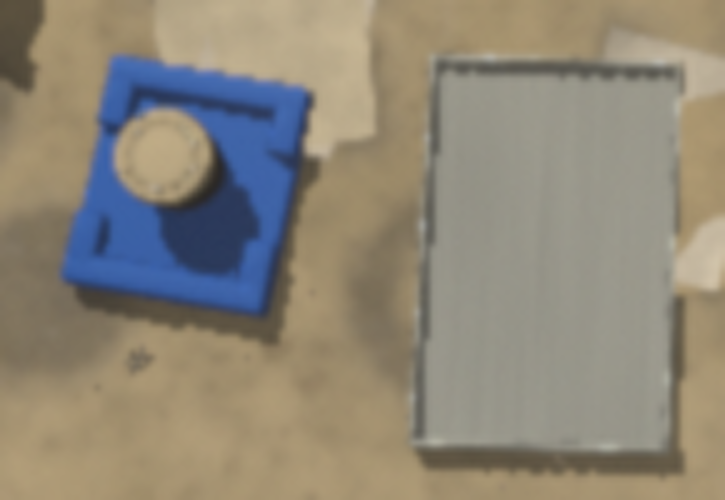

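The crops confirm the parts: jar in the base at (132,201), bottle on the left felt at (345,188), can on the right felt at (378,188). The block's long side runs along x at (357,166).

Run:
```python
from h import *
im=cv2.imread("pics/top0.png")
A=lambda u,v:(285+(u+.5)/5-.5,130+(v+.5)/5-.5)
B=lambda u,v:(100+(u+.5)/5-.5,170+(v+.5)/5-.5)
def fit(local,world):
    l=np.array(local,float);w=np.array(world)[:,:2]; lc=l-l.mean(0);wc=w-w.mean(0)
    th=np.arctan2((lc[:,0]*wc[:,1]-lc[:,1]*wc[:,0]).sum(),(lc*wc).sum())
    c,s=np.cos(th),np.sin(th);Rm=np.array([[c,-s],[s,c]]);t=w.mean(0)-Rm@l.mean(0)
    print("  resid",np.round(w-(l@Rm.T+t),1).tolist()); return t,th,Rm
print("org")
L=[(-85,124),(-85,-124),(85,124),(85,-124),(-35,78)]
W=[ray("top",*A(43,362),26),ray("top",*A(525,400),26),ray("top",*A(63,40),38),ray("top",*A(541,75),38),ray("top",*A(135,278),10)]
t,th,Rm=fit(L,W);print(t,np.degrees(th))
for n,p in dict(padR=(-40.5,-81),padL=(-40.5,-5),free=(-35,78),obl=(23,-43)).items(): print(n,Rm@p+t, )
print("can",ray("top",*A(483,290),82),"bulb",ray("top",*A(333,266),112))
bl=[ray("top",*A(*p),28) for p in[(308,105),(427,113),(420,260),(302,245)]];print("block",np.round(bl,1).tolist(),np.mean(bl,0))
print("base")
W=[ray("top",*B(*p),20) for p in[(113,57),(312,92),(66,280),(267,314)]]
t,th,Rm=fit([(59.5,52),(59.5,-52),(-59.5,52),(-59.5,-52)],W);print(t,np.degrees(th))
print("jar",ray("top",*B(165,157),57))
print("tray")
W=[ray("top",*B(*p),16) for p in[(433,57),(683,66),(413,446),(670,453)]]
t,th,Rm=fit([(100,65),(100,-65),(-100,65),(-100,-65)],W);print(t,np.degrees(th))
# check against scene view
for n,P in dict(bulb=(*ray("top",*A(333,266),112)[:2],112),can=(*ray("top",*A(483,290),82)[:2],82),jar=(*ray("top",*B(165,157),57)[:2],57)).items(): print(n,proj("scene",P))
s=cv2.imread("pics/scene0.png")
cv2.imwrite("pics/c.png",np.hstack([cv2.resize(s[195:300,260:380],None,fx=4,fy=4,interpolation=2),cv2.resize(s[130:180,170:230],(320,420),interpolation=2)]))
```

```text
org
  resid [[0.8, -1.2], [0.9, 1.9], [-2.2, -0.0], [-1.1, 0.9], [1.6, -1.6]]
[ 583.25420169 -176.00442326] -5.299110955819656
padR [ 535.44652727 -252.91785685]
padL [ 542.46551769 -177.24267087]
free [555.60748778 -95.10535522]
obl [ 602.18463182 -220.94481506]
can [ 533.79734799 -254.96983607   82.        ] bulb [ 540.20486848 -175.42851019  112.        ]
block [[643.8, -187.5, 28.0], [638.7, -249.0, 28.0], [560.9, -240.4, 28.0], [569.5, -180.3, 28.0]] [ 603.20158072 -214.31575565   28.        ]
base
  resid [[-0.9, 0.5], [-2.3, 0.9], [1.8, -1.3], [1.5, -0.1]]
[505.67064092 348.58956393] -10.128726066866735
jar [513.43955317 351.85920512  57.        ]
tray
  resid [[-0.5, -0.4], [-1.5, 0.9], [1.0, -1.2], [1.0, 0.8]]
[469.10149158 166.51654726] -2.374148372712608
bulb [307.05999975 221.90562146]
can [326.05481117 254.01735166]
jar [198.43171414 143.29010189]
```

View pics/c.png

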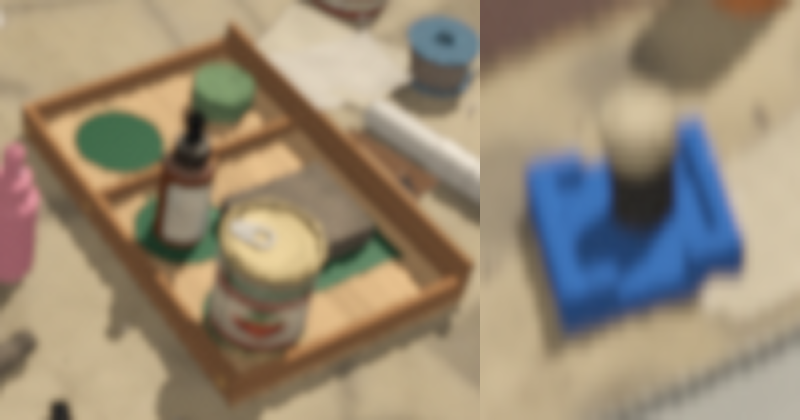

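The scene view agrees with the top-view positions to within about 3 mm, e.g. bulb seen at (309,223) against a predicted (307,222). Moving over the can.

```bash
python3 -m handwheel '[{"x":0.0755,"y":-0.178,"az":0.005},{"x":0.0755,"y":-0.178,"az":0.005},{"x":0.0755,"y":-0.178,"az":0.005},{"x":0.0755,"y":-0.178,"az":0.005},{"x":0.0755,"y":-0.178,"az":0.005},{"x":0.0755,"y":-0.178,"az":0.005},{"x":0.0755,"y":-0.178,"az":0.005},{"x":0.0755,"y":-0.178,"az":0.005}]' 0.76
python3 -m handwheel '[{"x":0.0755,"y":-0.178,"az":0.005},{"x":0.0755,"y":-0.178,"az":0.005},{"x":0.0755,"y":-0.178,"az":0.005},{"x":0.0755,"y":-0.178,"az":0.005},{"x":0.0755,"y":-0.178,"az":0.005},{"x":0.0755,"y":-0.178,"az":0.005},{"x":0.0755,"y":-0.178,"az":0.005},{"x":0.0755,"y":-0.178,"az":0.005}]'
python3 -m handwheel '[{"x":0.0755,"y":-0.178,"az":0.005},{"x":0.0755,"y":-0.178,"az":0.005},{"x":0.0755,"y":-0.178,"az":0.005},{"x":0.0755,"y":-0.178,"az":0.005},{"x":0.0755,"y":-0.178,"az":0.005},{"x":0.0755,"y":-0.178,"az":0.005},{"x":0.0755,"y":-0.178,"az":0.005},{"x":0.0755,"y":-0.178,"az":0.005}]'
python3 -m handwheel '[{},{},{},{},{},{},{},{}]'
```

```text
invalid input at $[0]: expected keys x, y, z, ax, ay, az
invalid input at $[0]: expected keys x, y, z, ax, ay, az
invalid input at $[0]: expected keys x, y, z, ax, ay, az
invalid input at $[0]: expected keys x, y, z, ax, ay, az
```

```bash
python3 -m handwheel '[{"x":0.0755,"y":-0.178,"z":0,"ax":0,"ay":0,"az":0.005},{"x":0.0755,"y":-0.178,"z":0,"ax":0,"ay":0,"az":0.005},{"x":0.0755,"y":-0.178,"z":0,"ax":0,"ay":0,"az":0.005},{"x":0.0755,"y":-0.178,"z":0,"ax":0,"ay":0,"az":0.005},{"x":0.0755,"y":-0.178,"z":0,"ax":0,"ay":0,"az":0.005},{"x":0.0755,"y":-0.178,"z":0,"ax":0,"ay":0,"az":0.005},{"x":0.0755,"y":-0.178,"z":0,"ax":0,"ay":0,"az":0.005},{"x":0.0755,"y":-0.178,"z":0,"ax":0,"ay":0,"az":0.005}]' 0.76
python3 -m handwheel '[{"x":0.0755,"y":-0.178,"z":0,"ax":0,"ay":0,"az":0.005},{"x":0.0755,"y":-0.178,"z":0,"ax":0,"ay":0,"az":0.005},{"x":0.0755,"y":-0.178,"z":0,"ax":0,"ay":0,"az":0.005},{"x":0.0755,"y":-0.178,"z":0,"ax":0,"ay":0,"az":0.005},{"x":0.0755,"y":-0.178,"z":0,"ax":0,"ay":0,"az":0.005},{"x":0.0755,"y":-0.178,"z":0,"ax":0,"ay":0,"az":0.005},{"x":0.0755,"y":-0.178,"z":0,"ax":0,"ay":0,"az":0.005},{"x":0.0755,"y":-0.178,"z":0,"ax":0,"ay":0,"az":0.005}]'
```

```text
clock: 0.9
position: [292.9, 314.3, 231.0]
ee_rot: [0.994, -0.107, -0.0, 0.0]
contact_force: [0.5, -0.0, -0.2]
gripper_width: 74.9
grasp_force: 0.0
clock: 1.7
position: [413.6, 29.6, 231.3]
ee_rot: [0.997, -0.076, -0.0, -0.0]
contact_force: [0.5, 1.3, 0.5]
gripper_width: 75.0
grasp_force: 0.0
```

```bash
python3 -m handwheel '[{"x":0.0755,"y":-0.178,"z":0,"ax":0,"ay":0,"az":0.005},{"x":0.0755,"y":-0.178,"z":0,"ax":0,"ay":0,"az":0.005},{"x":0.0755,"y":-0.178,"z":0,"ax":0,"ay":0,"az":0.005},{"x":0.0755,"y":-0.178,"z":0,"ax":0,"ay":0,"az":0.005},{"x":0.0755,"y":-0.178,"z":0,"ax":0,"ay":0,"az":0.005},{"x":0.0755,"y":-0.178,"z":0,"ax":0,"ay":0,"az":0.005},{"x":0.0755,"y":-0.178,"z":0,"ax":0,"ay":0,"az":0.005},{"x":0.0755,"y":-0.178,"z":0,"ax":0,"ay":0,"az":0.005}]'
python3 -m handwheel '[{"x":0,"y":0,"z":-0.2,"ax":0,"ay":0,"az":0},{"x":0,"y":0,"z":-0.2,"ax":0,"ay":0,"az":0},{"x":0,"y":0,"z":-0.1,"ax":0,"ay":0,"az":0},{"x":0,"y":0,"z":0,"ax":0,"ay":0,"az":0},{"x":0,"y":0,"z":0,"ax":0,"ay":0,"az":0},{"x":0,"y":0,"z":0,"ax":0,"ay":0,"az":0},{"x":0,"y":0,"z":0,"ax":0,"ay":0,"az":0},{"x":0,"y":0,"z":0,"ax":0,"ay":0,"az":0}]'
python3 - <<'E'
from h import *
im=cv2.resize(snap("scene","s1")[150:310,240:400],None,fx=4,fy=4,interpolation=2)[40:,:,::-1]
cv2.imwrite("pics/s1c.png",im)
E
```

```text
clock: 2.5
position: [534.5, -255.1, 230.7]
ee_rot: [0.999, -0.045, -0.001, -0.0]
contact_force: [1.4, 0.4, 1.3]
gripper_width: 75.2
grasp_force: 0.0
clock: 3.3
position: [535.0, -253.6, 132.7]
ee_rot: [0.999, -0.045, 0.001, 0.0]
contact_force: [-0.5, 0.2, -0.5]
gripper_width: 75.6
grasp_force: 0.0
```

View pics/s1c.png

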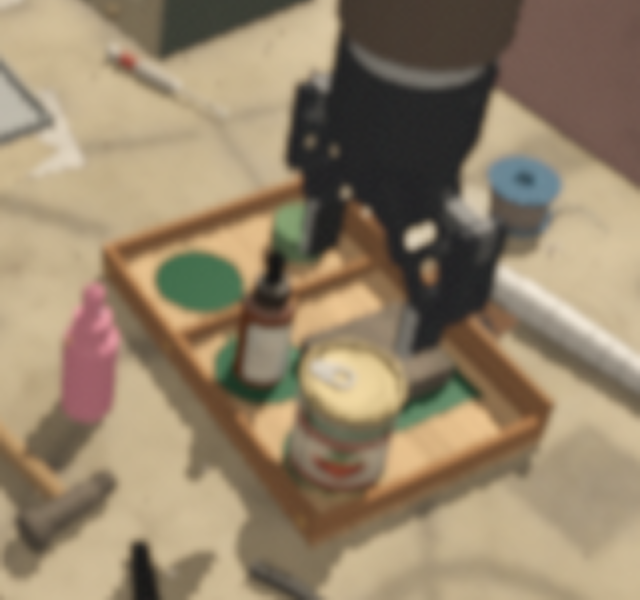

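The fingers straddle the can at crop (325,230) and (420,330), clear of the bottle. Lower and grip.

```bash
python3 -m handwheel '[{"x":0,"y":0,"z":-0.15,"ax":0,"ay":0,"az":0},{"x":0,"y":0,"z":-0.15,"ax":0,"ay":0,"az":0},{"x":0,"y":0,"z":-0.08,"ax":0,"ay":0,"az":0},{"x":0,"y":0,"z":-0.08,"ax":0,"ay":0,"az":0},{"x":0,"y":0,"z":0,"ax":0,"ay":0,"az":0},{"x":0,"y":0,"z":0,"ax":0,"ay":0,"az":0},{"x":0,"y":0,"z":0,"ax":0,"ay":0,"az":0},{"x":0,"y":0,"z":0,"ax":0,"ay":0,"az":0}]'
python3 -m handwheel '[{"x":0,"y":0,"z":0,"ax":0,"ay":0,"az":0},{"x":0,"y":0,"z":0,"ax":0,"ay":0,"az":0},{"x":0,"y":0,"z":0,"ax":0,"ay":0,"az":0},{"x":0,"y":0,"z":0,"ax":0,"ay":0,"az":0},{"x":0,"y":0,"z":0,"ax":0,"ay":0,"az":0},{"x":0,"y":0,"z":0,"ax":0,"ay":0,"az":0},{"x":0,"y":0,"z":0,"ax":0,"ay":0,"az":0},{"x":0,"y":0,"z":0,"ax":0,"ay":0,"az":0}]' -1
python3 - <<'E'
from h import *
im=cv2.resize(snap("scene","s2")[150:310,240:400],None,fx=4,fy=4,interpolation=2)[40:,:,::-1]
cv2.imwrite("pics/s2c.png",im)
E
```

```text
clock: 4.15
position: [535.1, -253.7, 40.5]
ee_rot: [0.999, -0.045, 0.001, 0.0]
contact_force: [-0.2, 0.7, 0.2]
gripper_width: 75.1
grasp_force: 0.0
clock: 4.95
position: [535.2, -253.8, 40.5]
ee_rot: [0.999, -0.045, 0.001, 0.0]
contact_force: [-0.7, 0.8, 5.9]
gripper_width: 56.4
grasp_force: 63.7
```

View pics/s2c.png

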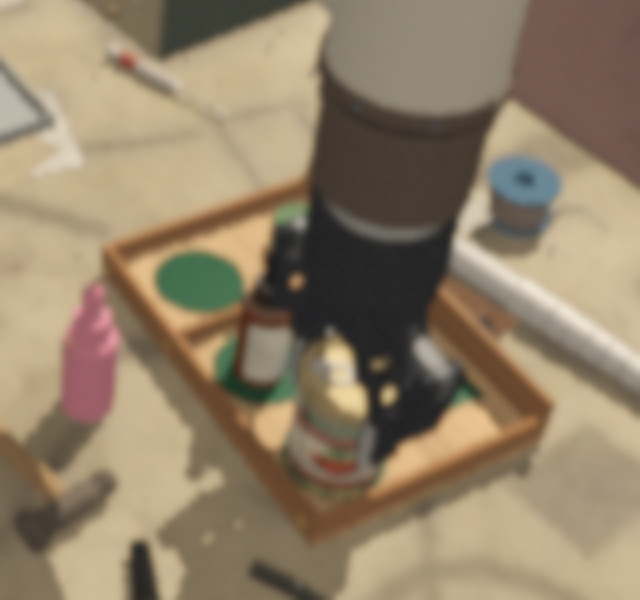

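The can is held at 56.4 mm. Lift it and carry it to the tray.

```bash
python3 -m handwheel '[{"x":0,"y":0,"z":0.1,"ax":0,"ay":0,"az":0},{"x":0,"y":0,"z":0.2,"ax":0,"ay":0,"az":0},{"x":0,"y":0,"z":0.2,"ax":0,"ay":0,"az":0},{"x":0,"y":0,"z":0.1,"ax":0,"ay":0,"az":0},{"x":-0.009,"y":0.1745,"z":0,"ax":0,"ay":0,"az":0},{"x":-0.009,"y":0.1745,"z":0,"ax":0,"ay":0,"az":0},{"x":-0.009,"y":0.1745,"z":0,"ax":0,"ay":0,"az":0},{"x":-0.009,"y":0.1745,"z":0,"ax":0,"ay":0,"az":0}]'
python3 -m handwheel '[{"x":-0.009,"y":0.1745,"z":0,"ax":0,"ay":0,"az":0},{"x":-0.009,"y":0.1745,"z":0,"ax":0,"ay":0,"az":0},{"x":-0.009,"y":0.1745,"z":0,"ax":0,"ay":0,"az":0},{"x":-0.009,"y":0.1745,"z":0,"ax":0,"ay":0,"az":0},{"x":-0.009,"y":0.1745,"z":0,"ax":0,"ay":0,"az":0},{"x":-0.009,"y":0.1745,"z":0,"ax":0,"ay":0,"az":0},{"x":-0.009,"y":0.1745,"z":0,"ax":0,"ay":0,"az":0},{"x":-0.009,"y":0.1745,"z":0,"ax":0,"ay":0,"az":0}]'
python3 -m handwheel '[{"x":0,"y":0,"z":-0.15,"ax":0,"ay":0,"az":0},{"x":0,"y":0,"z":-0.15,"ax":0,"ay":0,"az":0},{"x":0,"y":0,"z":-0.15,"ax":0,"ay":0,"az":0},{"x":0,"y":0,"z":-0.08,"ax":0,"ay":0,"az":0},{"x":0,"y":0,"z":-0.04,"ax":0,"ay":0,"az":0},{"x":0,"y":0,"z":-0.02,"ax":0,"ay":0,"az":0},{"x":0,"y":0,"z":0,"ax":0,"ay":0,"az":0},{"x":0,"y":0,"z":0,"ax":0,"ay":0,"az":0}]'
```

```text
clock: 5.8
position: [526.0, -112.6, 158.4]
ee_rot: [0.999, -0.046, -0.001, -0.0]
contact_force: [0.9, -0.1, -2.0]
gripper_width: 56.1
grasp_force: 64.4
clock: 6.6
position: [511.6, 166.4, 158.4]
ee_rot: [0.999, -0.045, -0.001, 0.0]
contact_force: [0.5, 0.4, -0.8]
gripper_width: 56.4
grasp_force: 64.4
clock: 7.4
position: [513.3, 165.6, 42.2]
ee_rot: [0.999, -0.045, 0.001, -0.001]
contact_force: [-0.2, 0.2, -1.2]
gripper_width: 56.0
grasp_force: 64.5
```

```bash
python3 -m handwheel '[{"x":0,"y":0,"z":-0.01,"ax":0,"ay":0,"az":0},{"x":0,"y":0,"z":-0.005,"ax":0,"ay":0,"az":0},{"x":0,"y":0,"z":0,"ax":0,"ay":0,"az":0},{"x":0,"y":0,"z":0,"ax":0,"ay":0,"az":0},{"x":0,"y":0,"z":0,"ax":0,"ay":0,"az":0},{"x":0,"y":0,"z":0,"ax":0,"ay":0,"az":0},{"x":0,"y":0,"z":0,"ax":0,"ay":0,"az":0},{"x":0,"y":0,"z":0,"ax":0,"ay":0,"az":0}]'
```

```text
clock: 8.2
position: [512.8, 165.3, 38.5]
ee_rot: [0.999, -0.045, 0.0, -0.0]
contact_force: [-0.6, -0.3, 0.1]
gripper_width: 56.6
grasp_force: 64.5
```

```bash
python3 -m handwheel '[{"x":0,"y":0,"z":0,"ax":0,"ay":0,"az":0},{"x":0,"y":0,"z":0,"ax":0,"ay":0,"az":0},{"x":0,"y":0,"z":0,"ax":0,"ay":0,"az":0},{"x":0,"y":0,"z":0,"ax":0,"ay":0,"az":0},{"x":0,"y":0,"z":0.1,"ax":0,"ay":0,"az":0},{"x":0,"y":0,"z":0.2,"ax":0,"ay":0,"az":0},{"x":0,"y":0,"z":0.2,"ax":0,"ay":0,"az":0},{"x":0,"y":0,"z":0.1,"ax":0,"ay":0,"az":0}]' 0.76
python3 -m handwheel '[{"x":0.0141,"y":-0.171,"z":0,"ax":0,"ay":0,"az":0},{"x":0.0141,"y":-0.171,"z":0,"ax":0,"ay":0,"az":0},{"x":0.0141,"y":-0.171,"z":0,"ax":0,"ay":0,"az":0},{"x":0.0141,"y":-0.171,"z":0,"ax":0,"ay":0,"az":0},{"x":0.0141,"y":-0.171,"z":0,"ax":0,"ay":0,"az":0},{"x":0.0141,"y":-0.171,"z":0,"ax":0,"ay":0,"az":0},{"x":0.0141,"y":-0.171,"z":0,"ax":0,"ay":0,"az":0},{"x":0.0141,"y":-0.171,"z":0,"ax":0,"ay":0,"az":0}]'
python3 -m handwheel '[{"x":0.0141,"y":-0.171,"z":0,"ax":0,"ay":0,"az":0},{"x":0.0141,"y":-0.171,"z":0,"ax":0,"ay":0,"az":0},{"x":0,"y":0,"z":0,"ax":0,"ay":0,"az":0},{"x":0,"y":0,"z":0,"ax":0,"ay":0,"az":0},{"x":0,"y":0,"z":0,"ax":0,"ay":0,"az":0},{"x":0,"y":0,"z":0,"ax":0,"ay":0,"az":0},{"x":0,"y":0,"z":0,"ax":0,"ay":0,"az":0},{"x":0,"y":0,"z":0,"ax":0,"ay":0,"az":0}]'
python3 - <<'E'
from h import *
t=snap("top","t3")
a=cv2.resize(t[170:270,170:300],(650,500),interpolation=2)[:,:,::-1]
cv2.imwrite("pics/t3c.png",a)
E
```

```text
clock: 9.0
position: [514.3, 166.0, 162.1]
ee_rot: [0.999, -0.045, 0.003, -0.001]
contact_force: [0.1, -0.4, -0.6]
gripper_width: 75.2
grasp_force: 0.0
clock: 9.8
position: [535.3, -109.7, 158.4]
ee_rot: [0.999, -0.045, 0.0, -0.0]
contact_force: [0.5, 0.4, -0.6]
gripper_width: 75.1
grasp_force: 0.0
clock: 10.6
position: [541.1, -176.1, 158.5]
ee_rot: [0.999, -0.045, 0.0, 0.0]
contact_force: [0.4, 0.5, -0.6]
gripper_width: 75.4
grasp_force: 0.0
```

View pics/t3c.png

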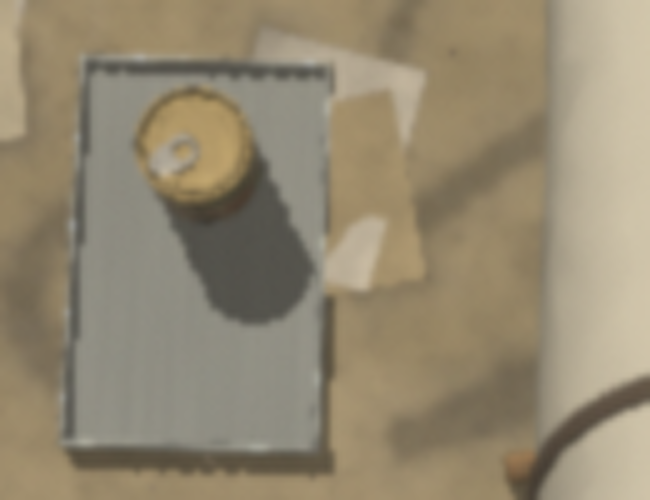

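The can stands upright on the tray with its lid at about (208,199). Now the bottle.

```bash
python3 -m handwheel '[{"x":0,"y":0,"z":-0.15,"ax":0,"ay":0,"az":0},{"x":0,"y":0,"z":-0.15,"ax":0,"ay":0,"az":0},{"x":0,"y":0,"z":-0.1,"ax":0,"ay":0,"az":0},{"x":0,"y":0,"z":-0.08,"ax":0,"ay":0,"az":0},{"x":0,"y":0,"z":-0.06,"ax":0,"ay":0,"az":0},{"x":0,"y":0,"z":0,"ax":0,"ay":0,"az":0},{"x":0,"y":0,"z":0,"ax":0,"ay":0,"az":0},{"x":0,"y":0,"z":0,"ax":0,"ay":0,"az":0}]'
python3 -m handwheel '[{"x":0,"y":0,"z":0,"ax":0,"ay":0,"az":0},{"x":0,"y":0,"z":0,"ax":0,"ay":0,"az":0},{"x":0,"y":0,"z":0,"ax":0,"ay":0,"az":0},{"x":0,"y":0,"z":0,"ax":0,"ay":0,"az":0},{"x":0,"y":0,"z":0,"ax":0,"ay":0,"az":0},{"x":0,"y":0,"z":0,"ax":0,"ay":0,"az":0},{"x":0,"y":0,"z":0,"ax":0,"ay":0,"az":0},{"x":0,"y":0,"z":0,"ax":0,"ay":0,"az":0}]' -1
python3 - <<'E'
from h import *
print(arm.read_state()["wrist_torque"])
print("can",ray("top",208.6,199.2,80))
E
```

```text
clock: 11.45
position: [541.8, -176.8, 51.4]
ee_rot: [0.999, -0.045, 0.001, 0.0]
contact_force: [0.9, 0.9, -0.2]
gripper_width: 75.1
grasp_force: 0.0
clock: 12.25
position: [541.4, -176.8, 51.1]
ee_rot: [0.999, -0.045, 0.001, 0.0]
contact_force: [-0.5, 1.0, 5.6]
gripper_width: 29.9
grasp_force: 59.2
[0.33929364 0.28132938 0.0244155 ]
can [511.22790179 163.52863047  80.        ]
```

```bash
python3 -m handwheel '[{"x":0,"y":0,"z":0.1,"ax":0,"ay":0,"az":0},{"x":0,"y":0,"z":0.15,"ax":0,"ay":0,"az":0},{"x":0,"y":0,"z":0.2,"ax":0,"ay":0,"az":0},{"x":0,"y":0,"z":0.1,"ax":0,"ay":0,"az":0},{"x":-0.0587,"y":0.1726,"z":0,"ax":0,"ay":0,"az":0},{"x":-0.0587,"y":0.1726,"z":0,"ax":0,"ay":0,"az":0},{"x":-0.0587,"y":0.1726,"z":0,"ax":0,"ay":0,"az":0},{"x":-0.0587,"y":0.1726,"z":0,"ax":0,"ay":0,"az":0}]'
python3 -m handwheel '[{"x":-0.0587,"y":0.1726,"z":0,"ax":0,"ay":0,"az":0},{"x":-0.0587,"y":0.1726,"z":0,"ax":0,"ay":0,"az":0},{"x":-0.0587,"y":0.1726,"z":0,"ax":0,"ay":0,"az":0},{"x":-0.0587,"y":0.1726,"z":0,"ax":0,"ay":0,"az":0},{"x":-0.0587,"y":0.1726,"z":0,"ax":0,"ay":0,"az":0},{"x":-0.0587,"y":0.1726,"z":0,"ax":0,"ay":0,"az":0},{"x":0,"y":0,"z":0,"ax":0,"ay":0,"az":0},{"x":0,"y":0,"z":0,"ax":0,"ay":0,"az":0}]'
python3 -m handwheel '[{"x":0,"y":0,"z":-0.15,"ax":0,"ay":0,"az":0},{"x":0,"y":0,"z":-0.15,"ax":0,"ay":0,"az":0},{"x":0,"y":0,"z":-0.12,"ax":0,"ay":0,"az":0},{"x":0,"y":0,"z":-0.08,"ax":0,"ay":0,"az":0},{"x":0,"y":0,"z":-0.04,"ax":0,"ay":0,"az":0},{"x":0,"y":0,"z":0,"ax":0,"ay":0,"az":0},{"x":0,"y":0,"z":0,"ax":0,"ay":0,"az":0},{"x":0,"y":0,"z":0,"ax":0,"ay":0,"az":0}]'
```

```text
clock: 13.05
position: [492.9, -37.7, 159.7]
ee_rot: [0.999, -0.046, -0.0, -0.0]
contact_force: [0.7, 0.7, -0.7]
gripper_width: 30.1
grasp_force: 59.6
clock: 13.85
position: [422.9, 168.8, 159.9]
ee_rot: [0.999, -0.044, -0.0, 0.0]
contact_force: [-0.0, -0.6, -1.2]
gripper_width: 30.1
grasp_force: 59.7
clock: 14.65
position: [424.3, 168.7, 53.2]
ee_rot: [0.999, -0.045, 0.001, -0.001]
contact_force: [0.1, 0.0, -0.7]
gripper_width: 30.2
grasp_force: 59.7
```

```bash
python3 -m handwheel '[{"x":0,"y":0,"z":-0.01,"ax":0,"ay":0,"az":0},{"x":0,"y":0,"z":-0.005,"ax":0,"ay":0,"az":0},{"x":0,"y":0,"z":-0.0025,"ax":0,"ay":0,"az":0},{"x":0,"y":0,"z":0,"ax":0,"ay":0,"az":0},{"x":0,"y":0,"z":0,"ax":0,"ay":0,"az":0},{"x":0,"y":0,"z":0,"ax":0,"ay":0,"az":0},{"x":0,"y":0,"z":0,"ax":0,"ay":0,"az":0},{"x":0,"y":0,"z":0,"ax":0,"ay":0,"az":0}]'
python3 - <<'E'
from h import *
s=snap("scene","s4")
cv2.imwrite("pics/s4c.png",cv2.resize(s[90:220,150:280],None,fx=4,fy=4,interpolation=2)[:,:,::-1])
E
```

```text
clock: 15.45
position: [423.8, 168.6, 49.1]
ee_rot: [0.999, -0.045, 0.0, -0.0]
contact_force: [-0.7, 0.4, 4.2]
gripper_width: 30.3
grasp_force: 60.2
```

View pics/s4c.png

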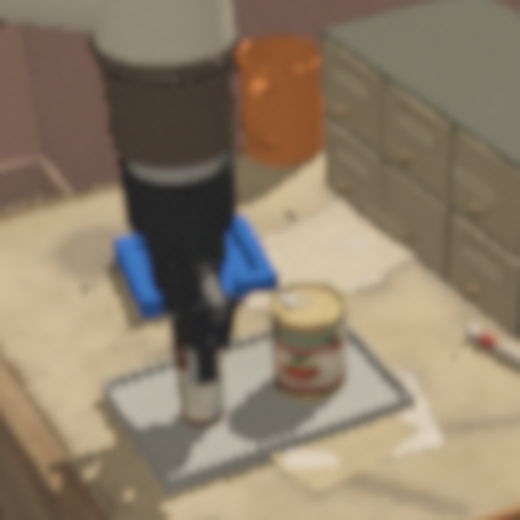

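The bottle stands upright beside the can on the tray, at crop (200,390). Release it and fetch the jar.

```bash
python3 -m handwheel '[{"x":0,"y":0,"z":0,"ax":0,"ay":0,"az":0},{"x":0,"y":0,"z":0,"ax":0,"ay":0,"az":0},{"x":0,"y":0,"z":0,"ax":0,"ay":0,"az":0},{"x":0,"y":0,"z":0,"ax":0,"ay":0,"az":0},{"x":0,"y":0,"z":0,"ax":0,"ay":0,"az":0},{"x":0,"y":0,"z":0.2,"ax":0,"ay":0,"az":0},{"x":0,"y":0,"z":0.2,"ax":0,"ay":0,"az":0},{"x":0,"y":0,"z":0.2,"ax":0,"ay":0,"az":0}]' 0.76
python3 -m handwheel '[{"x":0.0756,"y":0.1541,"z":0,"ax":0,"ay":0,"az":0},{"x":0.0756,"y":0.1541,"z":0,"ax":0,"ay":0,"az":0},{"x":0.0756,"y":0.1541,"z":0,"ax":0,"ay":0,"az":0},{"x":0.0756,"y":0.1541,"z":0,"ax":0,"ay":0,"az":0},{"x":0.0756,"y":0.1541,"z":0,"ax":0,"ay":0,"az":0},{"x":0.0756,"y":0.1541,"z":0,"ax":0,"ay":0,"az":0},{"x":0,"y":0,"z":0,"ax":0,"ay":0,"az":0},{"x":0,"y":0,"z":0,"ax":0,"ay":0,"az":0}]'
python3 -m handwheel '[{"x":0,"y":0,"z":-0.15,"ax":0,"ay":0,"az":0},{"x":0,"y":0,"z":-0.15,"ax":0,"ay":0,"az":0},{"x":0,"y":0,"z":-0.1,"ax":0,"ay":0,"az":0},{"x":0,"y":0,"z":-0.1,"ax":0,"ay":0,"az":0},{"x":0,"y":0,"z":-0.1,"ax":0,"ay":0,"az":0},{"x":0,"y":0,"z":-0.1,"ax":0,"ay":0,"az":0},{"x":0,"y":0,"z":0,"ax":0,"ay":0,"az":0},{"x":0,"y":0,"z":0,"ax":0,"ay":0,"az":0}]'
python3 -m handwheel '[{"x":0,"y":0,"z":0,"ax":0,"ay":0,"az":0},{"x":0,"y":0,"z":0,"ax":0,"ay":0,"az":0},{"x":0,"y":0,"z":0,"ax":0,"ay":0,"az":0},{"x":0,"y":0,"z":0,"ax":0,"ay":0,"az":0},{"x":0,"y":0,"z":0,"ax":0,"ay":0,"az":0},{"x":0,"y":0,"z":0,"ax":0,"ay":0,"az":0},{"x":0,"y":0,"z":0,"ax":0,"ay":0,"az":0},{"x":0,"y":0,"z":0,"ax":0,"ay":0,"az":0}]' -1
```

```text
clock: 16.3
position: [423.3, 168.2, 170.1]
ee_rot: [0.999, -0.045, -0.0, 0.0]
contact_force: [-0.0, 1.2, 0.0]
gripper_width: 75.0
grasp_force: 0.0
clock: 17.1
position: [513.9, 353.5, 167.7]
ee_rot: [0.999, -0.045, -0.001, 0.001]
contact_force: [-0.2, 0.1, -1.1]
gripper_width: 75.6
grasp_force: 0.0
clock: 17.9
position: [514.2, 352.7, 29.3]
ee_rot: [0.999, -0.045, -0.0, 0.0]
contact_force: [-0.4, -0.3, 0.9]
gripper_width: 75.0
grasp_force: 0.0
clock: 18.7
position: [515.2, 354.2, 30.8]
ee_rot: [0.999, -0.045, 0.001, -0.001]
contact_force: [-0.3, -0.3, 7.4]
gripper_width: 44.0
grasp_force: 61.4
```

```bash
python3 -m handwheel '[{"x":0,"y":0,"z":0.05,"ax":0,"ay":0,"az":0},{"x":0,"y":0,"z":0.1,"ax":0,"ay":0,"az":0},{"x":0,"y":0,"z":0.15,"ax":0,"ay":0,"az":0},{"x":0,"y":0,"z":0.15,"ax":0,"ay":0,"az":0},{"x":0,"y":0,"z":0.15,"ax":0,"ay":0,"az":0},{"x":0,"y":0,"z":0.05,"ax":0,"ay":0,"az":0},{"x":0,"y":0,"z":0,"ax":0,"ay":0,"az":0},{"x":0,"y":0,"z":0,"ax":0,"ay":0,"az":0}]'
python3 - <<'E'
from h import *
t=snap("top","t5");s=snap("scene","s5")
hsv=cv2.cvtColor(t,cv2.COLOR_RGB2HSV)
m=cv2.inRange(hsv,(60,90,20),(90,255,110)); m[:,:290]=0;m[:,400:]=0;m[:130]=0;m[215:]=0
for c in cv2.findContours(m,0,2)[0]:
    if cv2.contourArea(c)>60:
        e=cv2.minEnclosingCircle(c);b=cv2.boundingRect(c);M=cv2.moments(c);p=(M["m10"]/M["m00"],M["m01"]/M["m00"])
        print(cv2.contourArea(c),b,np.round(p,1),ray("top",*p,10),e)
a=cv2.resize(t[130:220,285:400],None,fx=4,fy=4,interpolation=2)
b=cv2.resize(s[60:180,150:250],(300,360),interpolation=2)
cv2.imwrite("pics/m5.png",np.hstack([a,b])[:,:,::-1])
E
```

```text
clock: 19.5
position: [513.3, 352.7, 157.2]
ee_rot: [0.999, -0.045, -0.001, 0.001]
contact_force: [-0.2, -1.0, -1.1]
gripper_width: 43.7
grasp_force: 61.4
```

View pics/m5.png

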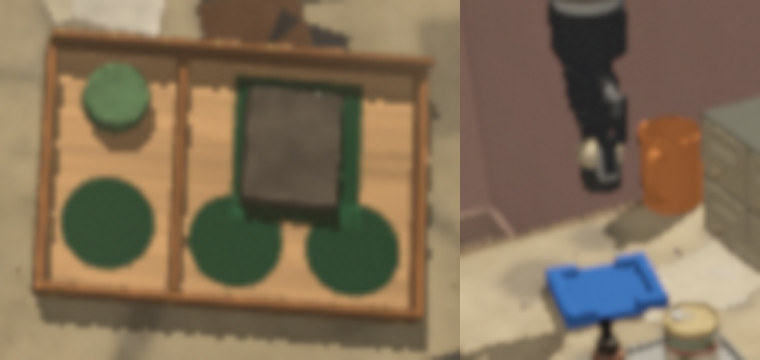

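The jar is held upright at crop (600,165). All felt pads are visible now: free (312,185), left (344,190), right (373,192).

Run:
```python
from h import *
t=cv2.imread("pics/t5.png").astype(int); big=cv2.resize(cv2.imread("pics/t5.png")[130:220,285:400],None,fx=4,fy=4,interpolation=2).astype(int)
print(big[222,107],big[240,236])
m=((big[...,1]>big[...,2]+8)&(big[...,1]<110)).astype(np.uint8)*255
for n,(x,y) in dict(free=(107,222),L=(236,240),R=(352,250)).items():
    # radial edges, lower 200 deg (away from block)
    pts=[]
    for a in np.radians(np.arange(0 if n!="free" else -180,181,6)):
        for r in range(25,70):
            u,v=int(round(x+r*np.cos(a))),int(round(y+r*np.sin(a)))
            if not m[v,u]: pts.append((u,v));break
    pts=np.array(pts,float); W=np.array([ray("top",285+(u+.5)/4-.5,130+(v+.5)/4-.5,10)[:2] for u,v in pts])
    from scipy.optimize import least_squares
    f=least_squares(lambda p:np.hypot(*(W-p[:2]).T)-p[2],[*W.mean(0),31],loss="soft_l1");print(n,f.x.round(1),len(pts))
```

```text
[51 76 55] [49 74 51]
free [557.  -96.3  28.7] 61
L [ 544.2 -178.5   28.9] 31
R [ 537.1 -254.3   28.9] 31
```

```bash
python3 -m handwheel '[{"x":0.0157,"y":-0.16,"z":0,"ax":0,"ay":0,"az":0},{"x":0.0157,"y":-0.16,"z":0,"ax":0,"ay":0,"az":0},{"x":0.0157,"y":-0.16,"z":0,"ax":0,"ay":0,"az":0},{"x":0.0157,"y":-0.16,"z":0,"ax":0,"ay":0,"az":0},{"x":0.0157,"y":-0.16,"z":0,"ax":0,"ay":0,"az":0},{"x":0.0157,"y":-0.16,"z":0,"ax":0,"ay":0,"az":0},{"x":0.0157,"y":-0.16,"z":0,"ax":0,"ay":0,"az":0},{"x":0.0157,"y":-0.16,"z":0,"ax":0,"ay":0,"az":0}]'
python3 -m handwheel '[{"x":0.0157,"y":-0.16,"z":0,"ax":0,"ay":0,"az":0},{"x":0.0157,"y":-0.16,"z":0,"ax":0,"ay":0,"az":0},{"x":0.0157,"y":-0.16,"z":0,"ax":0,"ay":0,"az":0},{"x":0.0157,"y":-0.16,"z":0,"ax":0,"ay":0,"az":0},{"x":0.0157,"y":-0.16,"z":0,"ax":0,"ay":0,"az":0},{"x":0.0157,"y":-0.16,"z":0,"ax":0,"ay":0,"az":0},{"x":0,"y":0,"z":0,"ax":0,"ay":0,"az":0},{"x":0,"y":0,"z":0,"ax":0,"ay":0,"az":0}]'
python3 -m handwheel '[{"x":0,"y":0,"z":-0.15,"ax":0,"ay":0,"az":0},{"x":0,"y":0,"z":-0.15,"ax":0,"ay":0,"az":0},{"x":0,"y":0,"z":-0.15,"ax":0,"ay":0,"az":0},{"x":0,"y":0,"z":-0.1,"ax":0,"ay":0,"az":0},{"x":0,"y":0,"z":-0.05,"ax":0,"ay":0,"az":0},{"x":0,"y":0,"z":-0.02,"ax":0,"ay":0,"az":0},{"x":0,"y":0,"z":0,"ax":0,"ay":0,"az":0},{"x":0,"y":0,"z":0,"ax":0,"ay":0,"az":0}]'
```

```text
clock: 20.4
position: [538.6, 95.8, 157.3]
ee_rot: [0.999, -0.045, -0.001, 0.001]
contact_force: [1.9, 0.4, -0.9]
gripper_width: 44.1
grasp_force: 61.5
clock: 21.2
position: [557.5, -95.2, 157.3]
ee_rot: [0.999, -0.046, -0.001, 0.0]
contact_force: [-1.1, 0.3, -1.0]
gripper_width: 44.0
grasp_force: 61.6
clock: 22.0
position: [559.1, -94.3, 35.9]
ee_rot: [0.999, -0.045, 0.001, -0.0]
contact_force: [0.7, 0.1, -0.4]
gripper_width: 43.9
grasp_force: 61.6
```

```bash
python3 -m handwheel '[{"x":0,"y":0,"z":-0.015,"ax":0,"ay":0,"az":0},{"x":0,"y":0,"z":-0.01,"ax":0,"ay":0,"az":0},{"x":0,"y":0,"z":-0.005,"ax":0,"ay":0,"az":0},{"x":0,"y":0,"z":0,"ax":0,"ay":0,"az":0},{"x":0,"y":0,"z":0,"ax":0,"ay":0,"az":0},{"x":0,"y":0,"z":0,"ax":0,"ay":0,"az":0},{"x":0,"y":0,"z":0,"ax":0,"ay":0,"az":0},{"x":0,"y":0,"z":0,"ax":0,"ay":0,"az":0}]'
```

```text
clock: 22.8
position: [558.3, -94.6, 28.9]
ee_rot: [0.999, -0.045, 0.0, -0.0]
contact_force: [0.6, -1.1, -0.9]
gripper_width: 44.4
grasp_force: 61.6
```

```bash
python3 -m handwheel '[{"x":0,"y":0,"z":-0.005,"ax":0,"ay":0,"az":0},{"x":0,"y":0,"z":0,"ax":0,"ay":0,"az":0},{"x":0,"y":0,"z":0,"ax":0,"ay":0,"az":0},{"x":0,"y":0,"z":0,"ax":0,"ay":0,"az":0},{"x":0,"y":0,"z":0,"ax":0,"ay":0,"az":0},{"x":0,"y":0,"z":0,"ax":0,"ay":0,"az":0},{"x":0,"y":0,"z":0,"ax":0,"ay":0,"az":0},{"x":0,"y":0,"z":0,"ax":0,"ay":0,"az":0}]'
python3 -m handwheel '[{"x":0,"y":0,"z":-0.005,"ax":0,"ay":0,"az":0},{"x":0,"y":0,"z":0,"ax":0,"ay":0,"az":0},{"x":0,"y":0,"z":0,"ax":0,"ay":0,"az":0},{"x":0,"y":0,"z":0,"ax":0,"ay":0,"az":0},{"x":0,"y":0,"z":0,"ax":0,"ay":0,"az":0},{"x":0,"y":0,"z":0,"ax":0,"ay":0,"az":0},{"x":0,"y":0,"z":0,"ax":0,"ay":0,"az":0},{"x":0,"y":0,"z":0,"ax":0,"ay":0,"az":0}]'
```

```text
clock: 23.6
position: [558.3, -94.6, 28.8]
ee_rot: [0.999, -0.045, 0.0, 0.0]
contact_force: [-2.2, 0.4, 6.1]
gripper_width: 43.8
grasp_force: 62.1
clock: 24.4
position: [558.4, -94.6, 28.7]
ee_rot: [0.999, -0.045, 0.0, 0.0]
contact_force: [-3.7, 0.7, 11.4]
gripper_width: 44.0
grasp_force: 62.6
```

```bash
python3 -m handwheel '[{"x":0,"y":0,"z":0.01,"ax":0,"ay":0,"az":0},{"x":0,"y":0,"z":0,"ax":0,"ay":0,"az":0},{"x":0,"y":0,"z":0,"ax":0,"ay":0,"az":0},{"x":0,"y":0,"z":0,"ax":0,"ay":0,"az":0},{"x":0,"y":0,"z":0,"ax":0,"ay":0,"az":0},{"x":0,"y":0,"z":0.02,"ax":0,"ay":0,"az":0},{"x":0,"y":0,"z":0.03,"ax":0,"ay":0,"az":0},{"x":0,"y":0,"z":0.05,"ax":0,"ay":0,"az":0}]' 0.24
python3 -m handwheel '[{"x":0,"y":0,"z":0.1,"ax":0,"ay":0,"az":0},{"x":0,"y":0,"z":0.2,"ax":0,"ay":0,"az":0},{"x":0,"y":0,"z":0.2,"ax":0,"ay":0,"az":0},{"x":0,"y":0.2,"z":0,"ax":0,"ay":0,"az":0},{"x":0,"y":0.2,"z":0,"ax":0,"ay":0,"az":0},{"x":0,"y":0.2,"z":0,"ax":0,"ay":0,"az":0},{"x":0,"y":0.2,"z":0,"ax":0,"ay":0,"az":0},{"x":0,"y":0,"z":0,"ax":0,"ay":0,"az":0}]'
python3 - <<'E'
from h import *
t=snap("top","t6")
cv2.imwrite("pics/t6c.png",cv2.resize(t[130:220,285:400],None,fx=5,fy=5,interpolation=2)[:,:,::-1])
E
```

```text
clock: 25.2
position: [558.0, -94.7, 49.0]
ee_rot: [0.999, -0.045, -0.001, 0.0]
contact_force: [0.4, 0.9, 0.3]
gripper_width: 53.0
grasp_force: 0.0
clock: 26.0
position: [558.8, 69.3, 150.1]
ee_rot: [0.999, -0.043, 0.001, -0.001]
contact_force: [-0.6, -0.2, -0.0]
gripper_width: 53.2
grasp_force: 0.0
```

View pics/t6c.png

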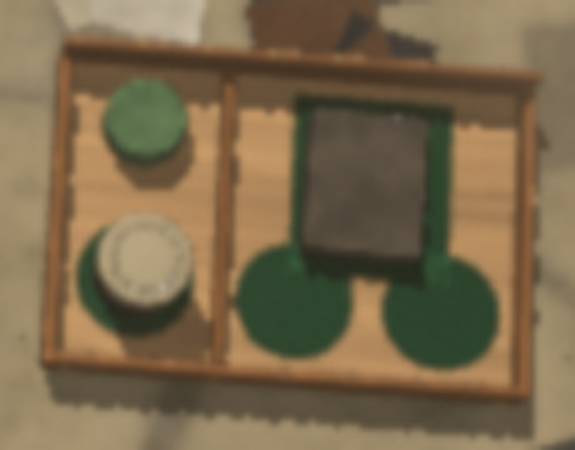

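The jar sits upright on the free pad, lid at crop (146,261). Now the block.

```bash
python3 -m handwheel '[{"x":0.0285,"y":-0.176,"z":0,"ax":0,"ay":0,"az":0},{"x":0.0285,"y":-0.176,"z":0,"ax":0,"ay":0,"az":0},{"x":0.0285,"y":-0.176,"z":0,"ax":0,"ay":0,"az":0},{"x":0.0285,"y":-0.176,"z":0,"ax":0,"ay":0,"az":0},{"x":0.0285,"y":-0.176,"z":0,"ax":0,"ay":0,"az":0},{"x":0.0285,"y":-0.176,"z":0,"ax":0,"ay":0,"az":0},{"x":0.0285,"y":-0.176,"z":0,"ax":0,"ay":0,"az":0},{"x":0.0285,"y":-0.176,"z":0,"ax":0,"ay":0,"az":0}]' 1
python3 -m handwheel '[{"x":0,"y":0,"z":0,"ax":0,"ay":0,"az":0},{"x":0,"y":0,"z":-0.15,"ax":0,"ay":0,"az":0},{"x":0,"y":0,"z":-0.15,"ax":0,"ay":0,"az":0},{"x":0,"y":0,"z":-0.15,"ax":0,"ay":0,"az":0},{"x":0,"y":0,"z":-0.12,"ax":0,"ay":0,"az":0},{"x":0,"y":0,"z":-0.08,"ax":0,"ay":0,"az":0},{"x":0,"y":0,"z":-0.02,"ax":0,"ay":0,"az":0},{"x":0,"y":0,"z":0,"ax":0,"ay":0,"az":0}]'
python3 - <<'E'
from h import *
print("jar",ray("top",313.8,181.8,55))
E
```

```text
clock: 26.85
position: [603.3, -218.8, 149.5]
ee_rot: [0.999, -0.046, 0.0, 0.0]
contact_force: [0.0, 1.3, 0.3]
gripper_width: 85.7
grasp_force: 0.0
clock: 27.65
position: [603.5, -216.3, 14.8]
ee_rot: [0.999, -0.045, -0.0, 0.0]
contact_force: [-0.3, -0.1, 0.4]
gripper_width: 85.6
grasp_force: 0.0
jar [556.25847872 -95.87535054  55.        ]
```

```bash
python3 -m handwheel '[{"x":0,"y":0.015,"z":-0.02,"ax":0,"ay":0,"az":0},{"x":0,"y":0,"z":-0.015,"ax":0,"ay":0,"az":0},{"x":0,"y":0,"z":0,"ax":0,"ay":0,"az":0},{"x":0,"y":0,"z":0,"ax":0,"ay":0,"az":0},{"x":0,"y":0,"z":0,"ax":0,"ay":0,"az":0},{"x":0,"y":0,"z":0,"ax":0,"ay":0,"az":0},{"x":0,"y":0,"z":0,"ax":0,"ay":0,"az":0},{"x":0,"y":0,"z":0,"ax":0,"ay":0,"az":0}]'
python3 -m handwheel '[{"x":0,"y":0,"z":0,"ax":0,"ay":0,"az":0},{"x":0,"y":0,"z":0,"ax":0,"ay":0,"az":0},{"x":0,"y":0,"z":0,"ax":0,"ay":0,"az":0},{"x":0,"y":0,"z":0,"ax":0,"ay":0,"az":0},{"x":0,"y":0,"z":0,"ax":0,"ay":0,"az":0},{"x":0,"y":0,"z":0,"ax":0,"ay":0,"az":0},{"x":0,"y":0,"z":0,"ax":0,"ay":0,"az":0},{"x":0,"y":0,"z":0,"ax":0,"ay":0,"az":0}]' -1
```

```text
clock: 28.45
position: [603.8, -213.3, 7.9]
ee_rot: [0.999, -0.045, 0.0, -0.0]
contact_force: [0.5, 0.9, -0.1]
gripper_width: 85.1
grasp_force: 0.0
clock: 29.25
position: [604.3, -213.5, 8.6]
ee_rot: [0.999, -0.045, 0.001, 0.0]
contact_force: [-0.1, -1.3, 5.8]
gripper_width: 58.6
grasp_force: 68.6
```

```bash
python3 -m handwheel '[{"x":0,"y":0,"z":0.03,"ax":0,"ay":0,"az":0},{"x":0,"y":0,"z":0.08,"ax":0,"ay":0,"az":0},{"x":0,"y":0,"z":0.12,"ax":0,"ay":0,"az":0},{"x":0,"y":0,"z":0.15,"ax":0,"ay":0,"az":0},{"x":0,"y":0,"z":0.15,"ax":0,"ay":0,"az":0},{"x":0,"y":0,"z":0.12,"ax":0,"ay":0,"az":0},{"x":0,"y":0,"z":0.03,"ax":0,"ay":0,"az":0},{"x":0,"y":0,"z":0,"ax":0,"ay":0,"az":0}]'
python3 -m handwheel '[{"x":-0.0305,"y":0.1762,"z":0,"ax":0,"ay":0,"az":-0.0034},{"x":-0.0305,"y":0.1762,"z":0,"ax":0,"ay":0,"az":-0.0034},{"x":-0.0305,"y":0.1762,"z":0,"ax":0,"ay":0,"az":-0.0034},{"x":-0.0305,"y":0.1762,"z":0,"ax":0,"ay":0,"az":-0.0034},{"x":-0.0305,"y":0.1762,"z":0,"ax":0,"ay":0,"az":-0.0034},{"x":-0.0305,"y":0.1762,"z":0,"ax":0,"ay":0,"az":-0.0034},{"x":-0.0305,"y":0.1762,"z":0,"ax":0,"ay":0,"az":-0.0034},{"x":-0.0305,"y":0.1762,"z":0,"ax":0,"ay":0,"az":-0.0034}]'
python3 -m handwheel '[{"x":-0.0305,"y":0.1762,"z":0,"ax":0,"ay":0,"az":-0.0034},{"x":-0.0305,"y":0.1762,"z":0,"ax":0,"ay":0,"az":-0.0034},{"x":-0.0305,"y":0.1762,"z":0,"ax":0,"ay":0,"az":-0.0034},{"x":-0.0305,"y":0.1762,"z":0,"ax":0,"ay":0,"az":-0.0034},{"x":-0.0305,"y":0.1762,"z":0,"ax":0,"ay":0,"az":-0.0034},{"x":-0.0305,"y":0.1762,"z":0,"ax":0,"ay":0,"az":-0.0034},{"x":-0.0305,"y":0.1762,"z":0,"ax":0,"ay":0,"az":-0.0034},{"x":-0.0305,"y":0.1762,"z":0,"ax":0,"ay":0,"az":-0.0034}]'
python3 -m handwheel '[{"x":0,"y":0,"z":-0.1,"ax":0,"ay":0,"az":0},{"x":0,"y":0,"z":-0.15,"ax":0,"ay":0,"az":0},{"x":0,"y":0,"z":-0.1,"ax":0,"ay":0,"az":0},{"x":0,"y":0,"z":-0.05,"ax":0,"ay":0,"az":0},{"x":0,"y":0,"z":0,"ax":0,"ay":0,"az":0},{"x":0,"y":0,"z":0,"ax":0,"ay":0,"az":0},{"x":0,"y":0,"z":0,"ax":0,"ay":0,"az":0},{"x":0,"y":0,"z":0,"ax":0,"ay":0,"az":0}]'
python3 - <<'E'
from h import *
s=snap("scene","s7")[120:190,160:240]; t=cv2.imread("pics/t6.png")[170:240,100:180,::-1]
cv2.imwrite("pics/m7.png",np.hstack([cv2.resize(i,(400,350),interpolation=2) for i in(s,t)])[:,:,::-1])
E
```

```text
clock: 30.05
position: [603.1, -212.7, 142.8]
ee_rot: [0.999, -0.045, -0.001, -0.001]
contact_force: [-0.3, 0.3, -6.3]
gripper_width: 58.9
grasp_force: 67.5
clock: 30.85
position: [552.7, 69.7, 140.8]
ee_rot: [0.998, -0.067, -0.003, 0.001]
contact_force: [0.0, 0.5, -6.7]
gripper_width: 58.7
grasp_force: 67.5
clock: 31.65
position: [504.2, 350.8, 140.4]
ee_rot: [0.996, -0.088, -0.002, 0.002]
contact_force: [0.8, 0.7, -6.5]
gripper_width: 58.4
grasp_force: 67.4
clock: 32.45
position: [506.8, 351.1, 65.1]
ee_rot: [0.996, -0.088, 0.001, -0.001]
contact_force: [-0.1, -1.3, -7.0]
gripper_width: 58.5
grasp_force: 67.5
```

View pics/m7.png

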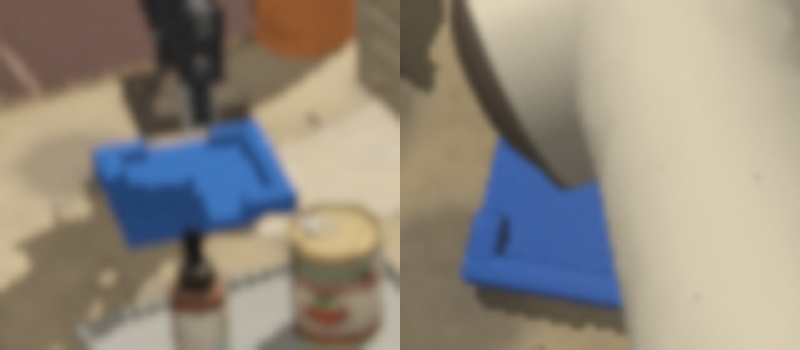

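The block is held above the base, which is empty; the pose agrees with the base centre (506.8,351.1 measured vs 506.7,350.4). Lower gently.

```bash
python3 -m handwheel '[{"x":0,"y":0,"z":-0.1,"ax":0,"ay":0,"az":0},{"x":0,"y":0,"z":-0.08,"ax":0,"ay":0,"az":0},{"x":0,"y":0,"z":-0.035,"ax":0,"ay":0,"az":0},{"x":0,"y":0,"z":-0.01,"ax":0,"ay":0,"az":0},{"x":0,"y":0,"z":-0.01,"ax":0,"ay":0,"az":0},{"x":0,"y":0,"z":-0.01,"ax":0,"ay":0,"az":0},{"x":0,"y":0,"z":0,"ax":0,"ay":0,"az":0},{"x":0,"y":0,"z":0,"ax":0,"ay":0,"az":0}]'
python3 -m handwheel '[{"x":0,"y":0,"z":-0.01,"ax":0,"ay":0,"az":0},{"x":0,"y":0,"z":-0.01,"ax":0,"ay":0,"az":0},{"x":0,"y":0,"z":0,"ax":0,"ay":0,"az":0},{"x":0,"y":0,"z":0,"ax":0,"ay":0,"az":0},{"x":0,"y":0,"z":0,"ax":0,"ay":0,"az":0},{"x":0,"y":0,"z":0,"ax":0,"ay":0,"az":0},{"x":0,"y":0,"z":0,"ax":0,"ay":0,"az":0},{"x":0,"y":0,"z":0,"ax":0,"ay":0,"az":0}]'
```

```text
clock: 33.3
position: [506.4, 350.8, 15.3]
ee_rot: [0.996, -0.088, 0.0, -0.0]
contact_force: [-0.1, 0.8, -5.9]
gripper_width: 58.3
grasp_force: 67.5
clock: 34.1
position: [506.2, 350.6, 10.8]
ee_rot: [0.996, -0.088, 0.0, -0.0]
contact_force: [-0.5, 0.6, -6.3]
gripper_width: 58.3
grasp_force: 67.6
```

```bash
python3 -m handwheel '[{"x":0,"y":0,"z":-0.0025,"ax":0,"ay":0,"az":0},{"x":0,"y":0,"z":-0.0025,"ax":0,"ay":0,"az":0},{"x":0,"y":0,"z":0,"ax":0,"ay":0,"az":0},{"x":0,"y":0,"z":0,"ax":0,"ay":0,"az":0},{"x":0,"y":0,"z":0,"ax":0,"ay":0,"az":0},{"x":0,"y":0,"z":0,"ax":0,"ay":0,"az":0},{"x":0,"y":0,"z":0,"ax":0,"ay":0,"az":0},{"x":0,"y":0,"z":0,"ax":0,"ay":0,"az":0}]'
```

```text
clock: 34.9
position: [506.3, 350.7, 10.6]
ee_rot: [0.996, -0.088, 0.0, -0.0]
contact_force: [-4.3, -1.2, 6.0]
gripper_width: 58.5
grasp_force: 68.9
```

```bash
python3 -m handwheel '[{"x":0,"y":0,"z":0,"ax":0,"ay":0,"az":0},{"x":0,"y":0,"z":0,"ax":0,"ay":0,"az":0},{"x":0,"y":0,"z":0,"ax":0,"ay":0,"az":0},{"x":0,"y":0,"z":0,"ax":0,"ay":0,"az":0},{"x":0,"y":0,"z":0,"ax":0,"ay":0,"az":0},{"x":0,"y":0,"z":0.05,"ax":0,"ay":0,"az":0},{"x":0,"y":0,"z":0.1,"ax":0,"ay":0,"az":0},{"x":0,"y":0,"z":0.15,"ax":0,"ay":0,"az":0}]' 0.76
python3 -m handwheel '[{"x":0,"y":0,"z":0.2,"ax":0,"ay":0,"az":0},{"x":0,"y":0,"z":0.2,"ax":0,"ay":0,"az":0},{"x":0.0054,"y":-0.1545,"z":0,"ax":0,"ay":0,"az":0.009},{"x":0.0054,"y":-0.1545,"z":0,"ax":0,"ay":0,"az":0.009},{"x":0.0054,"y":-0.1545,"z":0,"ax":0,"ay":0,"az":0.009},{"x":0.0054,"y":-0.1545,"z":0,"ax":0,"ay":0,"az":0.009},{"x":0.0054,"y":-0.1545,"z":0,"ax":0,"ay":0,"az":0.009},{"x":0.0054,"y":-0.1545,"z":0,"ax":0,"ay":0,"az":0.009}]'
python3 -m handwheel '[{"x":0,"y":0,"z":0,"ax":0,"ay":0,"az":0},{"x":0,"y":0,"z":0,"ax":0,"ay":0,"az":0},{"x":0,"y":0,"z":0,"ax":0,"ay":0,"az":0},{"x":0,"y":0,"z":0,"ax":0,"ay":0,"az":0},{"x":0,"y":0,"z":0,"ax":0,"ay":0,"az":0},{"x":0,"y":0,"z":0,"ax":0,"ay":0,"az":0},{"x":0,"y":0,"z":0,"ax":0,"ay":0,"az":0},{"x":0,"y":0,"z":0,"ax":0,"ay":0,"az":0}]'
python3 - <<'E'
from h import *
s=snap("scene","s8")[130:200,165:235]; t=snap("top","t8")[170:240,100:170]
cv2.imwrite("pics/m8.png",np.hstack([cv2.resize(i,(400,400),interpolation=2) for i in(s,t)])[:,:,::-1])
E
```

```text
clock: 35.7
position: [505.5, 349.8, 69.5]
ee_rot: [0.996, -0.088, -0.001, 0.001]
contact_force: [1.2, 0.5, 0.1]
gripper_width: 75.7
grasp_force: 0.0
clock: 36.5
position: [512.8, 164.1, 150.8]
ee_rot: [0.999, -0.045, 0.001, -0.0]
contact_force: [0.1, -0.7, -0.1]
gripper_width: 75.3
grasp_force: 0.0
clock: 37.3
position: [512.7, 165.4, 149.7]
ee_rot: [0.999, -0.045, -0.0, 0.0]
contact_force: [-0.2, 0.2, -0.5]
gripper_width: 75.2
grasp_force: 0.0
```

View pics/m8.png

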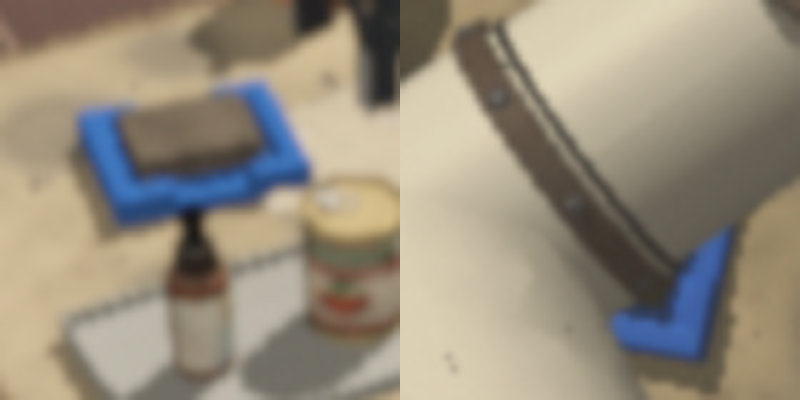

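The block lies flat in the recess, dark slab inside the blue rim at scene (202,158). Now the can.

```bash
python3 -m handwheel '[{"x":0,"y":0,"z":-0.15,"ax":0,"ay":0,"az":0},{"x":0,"y":0,"z":-0.15,"ax":0,"ay":0,"az":0},{"x":0,"y":0,"z":-0.12,"ax":0,"ay":0,"az":0},{"x":0,"y":0,"z":-0.08,"ax":0,"ay":0,"az":0},{"x":0,"y":0,"z":-0.05,"ax":0,"ay":0,"az":0},{"x":0,"y":0,"z":0,"ax":0,"ay":0,"az":0},{"x":0,"y":0,"z":0,"ax":0,"ay":0,"az":0},{"x":0,"y":0,"z":0,"ax":0,"ay":0,"az":0}]'
python3 -m handwheel '[{"x":0,"y":0,"z":0,"ax":0,"ay":0,"az":0},{"x":0,"y":0,"z":0,"ax":0,"ay":0,"az":0},{"x":0,"y":0,"z":0,"ax":0,"ay":0,"az":0},{"x":0,"y":0,"z":0,"ax":0,"ay":0,"az":0},{"x":0,"y":0,"z":0,"ax":0,"ay":0,"az":0},{"x":0,"y":0,"z":0,"ax":0,"ay":0,"az":0},{"x":0,"y":0,"z":0,"ax":0,"ay":0,"az":0},{"x":0,"y":0,"z":0,"ax":0,"ay":0,"az":0}]' -1
```

```text
clock: 38.2
position: [513.5, 165.6, 40.9]
ee_rot: [0.999, -0.045, 0.001, -0.001]
contact_force: [1.0, -0.2, -0.0]
gripper_width: 75.1
grasp_force: 0.0
clock: 39.0
position: [513.5, 165.6, 41.0]
ee_rot: [0.999, -0.045, 0.001, -0.001]
contact_force: [-1.5, -0.7, 5.9]
gripper_width: 56.2
grasp_force: 63.6
```

```bash
python3 -m handwheel '[{"x":0,"y":0,"z":0.1,"ax":0,"ay":0,"az":0},{"x":0,"y":0,"z":0.2,"ax":0,"ay":0,"az":0},{"x":0,"y":0,"z":0.2,"ax":0,"ay":0,"az":0},{"x":0,"y":0,"z":0.1,"ax":0,"ay":0,"az":0},{"x":0.0107,"y":-0.1743,"z":0,"ax":0,"ay":0,"az":0},{"x":0.0107,"y":-0.1743,"z":0,"ax":0,"ay":0,"az":0},{"x":0.0107,"y":-0.1743,"z":0,"ax":0,"ay":0,"az":0},{"x":0.0107,"y":-0.1743,"z":0,"ax":0,"ay":0,"az":0}]'
python3 -m handwheel '[{"x":0.0107,"y":-0.1743,"z":0,"ax":0,"ay":0,"az":0},{"x":0.0107,"y":-0.1743,"z":0,"ax":0,"ay":0,"az":0},{"x":0.0107,"y":-0.1743,"z":0,"ax":0,"ay":0,"az":0},{"x":0.0107,"y":-0.1743,"z":0,"ax":0,"ay":0,"az":0},{"x":0.0107,"y":-0.1743,"z":0,"ax":0,"ay":0,"az":0},{"x":0.0107,"y":-0.1743,"z":0,"ax":0,"ay":0,"az":0},{"x":0.0107,"y":-0.1743,"z":0,"ax":0,"ay":0,"az":0},{"x":0.0107,"y":-0.1743,"z":0,"ax":0,"ay":0,"az":0}]'
python3 -m handwheel '[{"x":0,"y":0,"z":-0.15,"ax":0,"ay":0,"az":0},{"x":0,"y":0,"z":-0.15,"ax":0,"ay":0,"az":0},{"x":0,"y":0,"z":-0.13,"ax":0,"ay":0,"az":0},{"x":0,"y":0,"z":-0.08,"ax":0,"ay":0,"az":0},{"x":0,"y":0,"z":-0.05,"ax":0,"ay":0,"az":0},{"x":0,"y":0,"z":-0.01,"ax":0,"ay":0,"az":0},{"x":0,"y":0,"z":0,"ax":0,"ay":0,"az":0},{"x":0,"y":0,"z":0,"ax":0,"ay":0,"az":0}]'
```

```text
clock: 39.8
position: [520.4, 24.5, 159.3]
ee_rot: [0.999, -0.045, -0.001, -0.0]
contact_force: [0.3, 1.4, -1.4]
gripper_width: 56.3
grasp_force: 64.4
clock: 40.6
position: [537.7, -254.2, 159.0]
ee_rot: [0.999, -0.046, -0.001, -0.0]
contact_force: [0.5, 0.3, -2.0]
gripper_width: 56.2
grasp_force: 64.4
clock: 41.4
position: [539.2, -253.2, 46.8]
ee_rot: [0.999, -0.045, 0.001, 0.0]
contact_force: [-0.8, -0.2, -1.9]
gripper_width: 56.2
grasp_force: 64.6
```

Down 3.8 mm more.

```bash
python3 -m handwheel '[{"x":0,"y":0,"z":-0.01,"ax":0,"ay":0,"az":0},{"x":0,"y":0,"z":-0.005,"ax":0,"ay":0,"az":0},{"x":0,"y":0,"z":0,"ax":0,"ay":0,"az":0},{"x":0,"y":0,"z":0,"ax":0,"ay":0,"az":0},{"x":0,"y":0,"z":0,"ax":0,"ay":0,"az":0},{"x":0,"y":0,"z":0,"ax":0,"ay":0,"az":0},{"x":0,"y":0,"z":0,"ax":0,"ay":0,"az":0},{"x":0,"y":0,"z":0,"ax":0,"ay":0,"az":0}]'
python3 -m handwheel '[{"x":0,"y":0,"z":-0.0025,"ax":0,"ay":0,"az":0},{"x":0,"y":0,"z":0,"ax":0,"ay":0,"az":0},{"x":0,"y":0,"z":0,"ax":0,"ay":0,"az":0},{"x":0,"y":0,"z":0,"ax":0,"ay":0,"az":0},{"x":0,"y":0,"z":0,"ax":0,"ay":0,"az":0},{"x":0,"y":0,"z":0,"ax":0,"ay":0,"az":0},{"x":0,"y":0,"z":0,"ax":0,"ay":0,"az":0},{"x":0,"y":0,"z":0,"ax":0,"ay":0,"az":0}]'
```

```text
clock: 42.2
position: [538.6, -253.1, 43.1]
ee_rot: [0.999, -0.045, 0.0, 0.0]
contact_force: [0.2, 1.1, 2.0]
gripper_width: 56.1
grasp_force: 64.5
clock: 43.0
position: [538.6, -253.1, 43.1]
ee_rot: [0.999, -0.045, 0.0, 0.0]
contact_force: [-1.8, 0.6, 5.0]
gripper_width: 56.0
grasp_force: 64.9
```

```bash
python3 -m handwheel '[{"x":0,"y":0,"z":0,"ax":0,"ay":0,"az":0},{"x":0,"y":0,"z":0,"ax":0,"ay":0,"az":0},{"x":0,"y":0,"z":0,"ax":0,"ay":0,"az":0},{"x":0,"y":0,"z":0,"ax":0,"ay":0,"az":0},{"x":0,"y":0,"z":0.1,"ax":0,"ay":0,"az":0},{"x":0,"y":0,"z":0.2,"ax":0,"ay":0,"az":0},{"x":0,"y":0,"z":0.2,"ax":0,"ay":0,"az":0},{"x":0,"y":0,"z":0.15,"ax":0,"ay":0,"az":0}]' 0.76
python3 -m handwheel '[{"x":-0.0478,"y":0.1757,"z":0,"ax":0,"ay":0,"az":0},{"x":-0.0478,"y":0.1757,"z":0,"ax":0,"ay":0,"az":0},{"x":-0.0478,"y":0.1757,"z":0,"ax":0,"ay":0,"az":0},{"x":-0.0478,"y":0.1757,"z":0,"ax":0,"ay":0,"az":0},{"x":-0.0478,"y":0.1757,"z":0,"ax":0,"ay":0,"az":0},{"x":-0.0478,"y":0.1757,"z":0,"ax":0,"ay":0,"az":0},{"x":-0.0478,"y":0.1757,"z":0,"ax":0,"ay":0,"az":0},{"x":-0.0478,"y":0.1757,"z":0,"ax":0,"ay":0,"az":0}]'
python3 -m handwheel '[{"x":-0.0478,"y":0.1757,"z":0,"ax":0,"ay":0,"az":0},{"x":-0.0478,"y":0.1757,"z":0,"ax":0,"ay":0,"az":0},{"x":-0.0478,"y":0.1757,"z":0,"ax":0,"ay":0,"az":0},{"x":-0.0478,"y":0.1757,"z":0,"ax":0,"ay":0,"az":0},{"x":0,"y":0,"z":0,"ax":0,"ay":0,"az":0},{"x":0,"y":0,"z":0,"ax":0,"ay":0,"az":0},{"x":0,"y":0,"z":0,"ax":0,"ay":0,"az":0},{"x":0,"y":0,"z":0,"ax":0,"ay":0,"az":0}]'
python3 - <<'E'
from h import *
t=snap("top","t9")
g=cv2.cvtColor(t,cv2.COLOR_RGB2HSV)
m=cv2.inRange(g,(15,60,110),(35,255,255))
big=cv2.resize(t[160:215,350:405],None,fx=8,fy=8,interpolation=2)
c=cv2.HoughCircles(cv2.cvtColor(big,cv2.COLOR_RGB2GRAY),cv2.HOUGH_GRADIENT,1.5,60,param1=80,param2=25,minRadius=80,maxRadius=108)
print(c)
if c is not None:
  for x,y,r in c[0][:3]: print(ray("top",350+(x+.5)/8-.5,160+(y+.5)/8-.5,82))
E
```

```text
clock: 43.8
position: [539.1, -253.4, 174.9]
ee_rot: [0.999, -0.045, 0.001, 0.0]
contact_force: [0.6, 0.5, -0.3]
gripper_width: 75.0
grasp_force: 0.0
clock: 44.6
position: [461.4, 29.3, 172.4]
ee_rot: [0.999, -0.046, 0.0, -0.0]
contact_force: [0.5, -0.6, -0.1]
gripper_width: 75.4
grasp_force: 0.0
clock: 45.4
position: [423.8, 167.7, 172.2]
ee_rot: [0.999, -0.046, -0.0, 0.0]
contact_force: [-0.3, -0.3, 0.4]
gripper_width: 75.6
grasp_force: 0.0
None
```

```bash
python3 -m handwheel '[{"x":0,"y":0.003,"z":-0.15,"ax":0,"ay":0,"az":0},{"x":0,"y":0,"z":-0.15,"ax":0,"ay":0,"az":0},{"x":0,"y":0,"z":-0.12,"ax":0,"ay":0,"az":0},{"x":0,"y":0,"z":-0.1,"ax":0,"ay":0,"az":0},{"x":0,"y":0,"z":-0.085,"ax":0,"ay":0,"az":0},{"x":0,"y":0,"z":0,"ax":0,"ay":0,"az":0},{"x":0,"y":0,"z":0,"ax":0,"ay":0,"az":0},{"x":0,"y":0,"z":0,"ax":0,"ay":0,"az":0}]'
python3 -m handwheel '[{"x":0,"y":0,"z":0,"ax":0,"ay":0,"az":0},{"x":0,"y":0,"z":0,"ax":0,"ay":0,"az":0},{"x":0,"y":0,"z":0,"ax":0,"ay":0,"az":0},{"x":0,"y":0,"z":0,"ax":0,"ay":0,"az":0},{"x":0,"y":0,"z":0,"ax":0,"ay":0,"az":0},{"x":0,"y":0,"z":0,"ax":0,"ay":0,"az":0},{"x":0,"y":0,"z":0,"ax":0,"ay":0,"az":0},{"x":0,"y":0,"z":0,"ax":0,"ay":0,"az":0}]' -1
```

```text
clock: 46.25
position: [424.5, 169.4, 52.3]
ee_rot: [0.999, -0.046, 0.001, -0.001]
contact_force: [-0.4, 0.6, -0.4]
gripper_width: 75.3
grasp_force: 0.0
clock: 47.05
position: [424.0, 169.3, 52.2]
ee_rot: [0.999, -0.045, 0.0, -0.0]
contact_force: [-1.5, -1.3, 5.6]
gripper_width: 29.5
grasp_force: 58.8
```

```bash
python3 -m handwheel '[{"x":0,"y":0,"z":0.1,"ax":0,"ay":0,"az":0},{"x":0,"y":0,"z":0.15,"ax":0,"ay":0,"az":0},{"x":0,"y":0,"z":0.2,"ax":0,"ay":0,"az":0},{"x":0,"y":0,"z":0.1,"ax":0,"ay":0,"az":0},{"x":0.0608,"y":-0.1733,"z":0,"ax":0,"ay":0,"az":0},{"x":0.0608,"y":-0.1733,"z":0,"ax":0,"ay":0,"az":0},{"x":0.0608,"y":-0.1733,"z":0,"ax":0,"ay":0,"az":0},{"x":0.0608,"y":-0.1733,"z":0,"ax":0,"ay":0,"az":0}]'
python3 -m handwheel '[{"x":0.0608,"y":-0.1733,"z":0,"ax":0,"ay":0,"az":0},{"x":0.0608,"y":-0.1733,"z":0,"ax":0,"ay":0,"az":0},{"x":0.0608,"y":-0.1733,"z":0,"ax":0,"ay":0,"az":0},{"x":0.0608,"y":-0.1733,"z":0,"ax":0,"ay":0,"az":0},{"x":0.0608,"y":-0.1733,"z":0,"ax":0,"ay":0,"az":0},{"x":0.0608,"y":-0.1733,"z":0,"ax":0,"ay":0,"az":0},{"x":0,"y":0,"z":0,"ax":0,"ay":0,"az":0},{"x":0,"y":0,"z":0,"ax":0,"ay":0,"az":0}]'
python3 -m handwheel '[{"x":0,"y":0,"z":-0.15,"ax":0,"ay":0,"az":0},{"x":0,"y":0,"z":-0.15,"ax":0,"ay":0,"az":0},{"x":0,"y":0,"z":-0.1,"ax":0,"ay":0,"az":0},{"x":0,"y":0,"z":-0.08,"ax":0,"ay":0,"az":0},{"x":0,"y":0,"z":-0.04,"ax":0,"ay":0,"az":0},{"x":0,"y":0,"z":0,"ax":0,"ay":0,"az":0},{"x":0,"y":0,"z":0,"ax":0,"ay":0,"az":0},{"x":0,"y":0,"z":0,"ax":0,"ay":0,"az":0}]'
```

```text
clock: 47.85
position: [472.3, 29.3, 161.4]
ee_rot: [0.999, -0.045, 0.0, -0.0]
contact_force: [1.3, 0.5, -1.1]
gripper_width: 29.8
grasp_force: 59.7
clock: 48.65
position: [544.7, -177.9, 160.6]
ee_rot: [0.999, -0.046, -0.001, -0.0]
contact_force: [-0.4, -0.0, -2.3]
gripper_width: 29.9
grasp_force: 59.7
clock: 49.45
position: [546.1, -177.3, 58.5]
ee_rot: [0.999, -0.045, 0.001, 0.0]
contact_force: [-1.3, -0.0, -1.0]
gripper_width: 29.6
grasp_force: 59.7
```

```bash
python3 -m handwheel '[{"x":0,"y":0,"z":-0.01,"ax":0,"ay":0,"az":0},{"x":0,"y":0,"z":-0.006,"ax":0,"ay":0,"az":0},{"x":0,"y":0,"z":0,"ax":0,"ay":0,"az":0},{"x":0,"y":0,"z":0,"ax":0,"ay":0,"az":0},{"x":0,"y":0,"z":0,"ax":0,"ay":0,"az":0},{"x":0,"y":0,"z":0,"ax":0,"ay":0,"az":0},{"x":0,"y":0,"z":0,"ax":0,"ay":0,"az":0},{"x":0,"y":0,"z":0,"ax":0,"ay":0,"az":0}]'
python3 -m handwheel '[{"x":0,"y":0,"z":-0.004,"ax":0,"ay":0,"az":0},{"x":0,"y":0,"z":0,"ax":0,"ay":0,"az":0},{"x":0,"y":0,"z":0,"ax":0,"ay":0,"az":0},{"x":0,"y":0,"z":0,"ax":0,"ay":0,"az":0},{"x":0,"y":0,"z":0,"ax":0,"ay":0,"az":0},{"x":0,"y":0,"z":0,"ax":0,"ay":0,"az":0},{"x":0,"y":0,"z":0,"ax":0,"ay":0,"az":0},{"x":0,"y":0,"z":0,"ax":0,"ay":0,"az":0}]'
```

```text
clock: 50.25
position: [545.5, -177.5, 54.3]
ee_rot: [0.999, -0.045, 0.0, 0.0]
contact_force: [0.4, 0.1, 1.4]
gripper_width: 29.9
grasp_force: 59.9
clock: 51.05
position: [545.6, -177.5, 54.3]
ee_rot: [0.999, -0.045, 0.0, 0.0]
contact_force: [-1.5, 0.9, 6.5]
gripper_width: 29.5
grasp_force: 60.4
```

Contact made. Release, rise, back off toward the tray and look.

```bash
python3 -m handwheel '[{"x":0,"y":0,"z":0.004,"ax":0,"ay":0,"az":0},{"x":0,"y":0,"z":0,"ax":0,"ay":0,"az":0},{"x":0,"y":0,"z":0,"ax":0,"ay":0,"az":0},{"x":0,"y":0,"z":0,"ax":0,"ay":0,"az":0},{"x":0,"y":0,"z":0.1,"ax":0,"ay":0,"az":0},{"x":0,"y":0,"z":0.2,"ax":0,"ay":0,"az":0},{"x":0,"y":0,"z":0.2,"ax":0,"ay":0,"az":0},{"x":0,"y":0,"z":0.1,"ax":0,"ay":0,"az":0}]' 0.06
python3 -m handwheel '[{"x":-0.08,"y":0.18,"z":0,"ax":0,"ay":0,"az":0},{"x":-0.08,"y":0.18,"z":0,"ax":0,"ay":0,"az":0},{"x":-0.08,"y":0.18,"z":0,"ax":0,"ay":0,"az":0},{"x":-0.08,"y":0.18,"z":0,"ax":0,"ay":0,"az":0},{"x":-0.08,"y":0.18,"z":0,"ax":0,"ay":0,"az":0},{"x":-0.08,"y":0.18,"z":0,"ax":0,"ay":0,"az":0},{"x":-0.08,"y":0.18,"z":0,"ax":0,"ay":0,"az":0},{"x":0,"y":0,"z":0,"ax":0,"ay":0,"az":0}]'
python3 - <<'E'
from h import *
t=snap("top","t10");s=snap("scene","s10")
a=cv2.resize(t[130:220,285:400],None,fx=4,fy=4,interpolation=2)
b=cv2.resize(s[195:300,260:380],(340,298),interpolation=2); d=cv2.resize(t[175:240,105:170],(260,240),interpolation=2)
c=np.zeros((600,800,3),np.uint8);c[:360,:460]=a;c[:298,460:]=b;c[360:,:260]=d
e=cv2.resize(s[130:180,170:240],(336,240),interpolation=2);c[360:,260:596]=e
cv2.imwrite("pics/m10.png",c[:,:,::-1])
E
```

```text
clock: 51.85
position: [546.9, -177.8, 177.9]
ee_rot: [0.999, -0.045, 0.003, 0.0]
contact_force: [0.0, -0.1, 0.8]
gripper_width: 44.9
grasp_force: 0.0
clock: 52.65
position: [432.0, 77.4, 174.4]
ee_rot: [0.999, -0.043, 0.0, -0.0]
contact_force: [0.2, -0.7, -0.2]
gripper_width: 45.1
grasp_force: 0.0
```

View pics/m10.png

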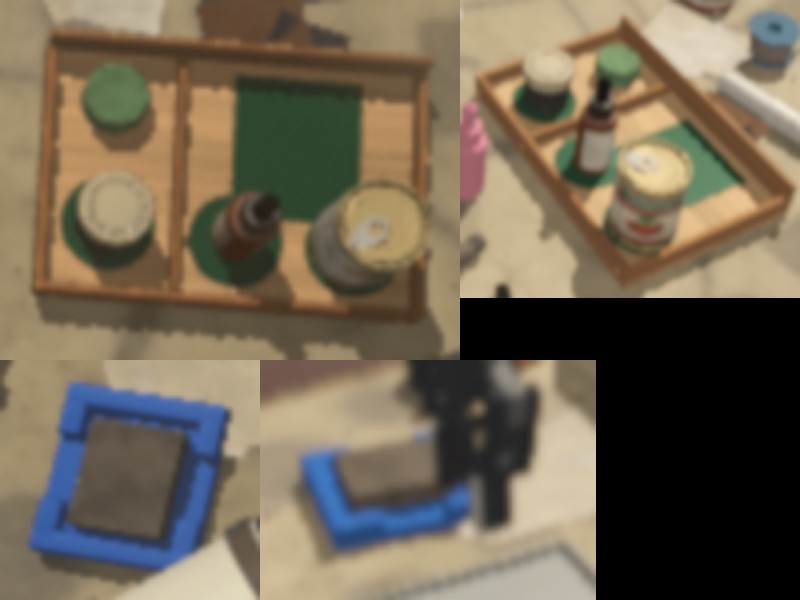

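The block lies flat inside the recess, and the can (lid at crop 385,225), bottle (bulb at 267,204) and jar stand upright on their pads. Quick numeric check.

Run:
```python
from h import *
print("can",ray("top",380.9,185.9,82),"padR cam 537.1 -254.3"); print("bulb",ray("top",351.4,180.6,112),"padL cam 544.2 -178.5")
```

```text
can [ 538.01964952 -254.53006102   82.        ] padR cam 537.1 -254.3
bulb [ 545.51454456 -176.20294651  112.        ] padL cam 544.2 -178.5
```

Both are within about 3 mm of their pad centres, so I'm handing in.

```bash
python3 -c "
from bench import arm
print(arm.job_done())"
```

```text
the job is handed in; nothing more can be done
None
```

The job is handed in at about 53 s: the block lies flat in the blue base's recess, the jar is on the free pad, and the can and bottle are back upright within about 3 mm of their pad centres by the camera; the result of the judging was not shown.

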